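Make up a clinic kit and a home-visit kit in moulded vaccination trays

TASK

Make up two vaccination kits. Blue tray (clinic): stand the purple-capped vial in its round well and lay the wrapped empty syringe flat along the tray on top of the rails and the ledge, over the channel. Yellow tray (home visit): stand the teal-capped vial in its round well, lay the filled syringe down in the channel with its needle cap towards the square swab seat, and only then lay the swab stack flat in that seat, over the needle cap, so that it is the first thing to hand and holds the syringe in. Keep the glass vials upright and leave the swab carton and the black pen alone.

Things in the scene. Friction and masses are not known exactly. Their poses are not given: they have to be found in the camera images.
- purple_vial_center (a point): Glass vial with a PURPLE cap and label band, 22 diameter x 47 mm tall, standing upright on the worktop (liquid vaccine; not the used vial far right by the sharps bin). Point at its centre, 23.5 mm above its foot; the straight body reaches 39 mm up.
- teal_vial_center (a point): Glass vial with a TEAL (blue-green) cap and label band, 22 diameter x 47 mm tall, standing upright on the worktop (freeze-dried vaccine). Point at its centre, 23.5 mm above its foot; the straight body reaches 39 mm up.
- wrapped_syringe_center (a point): Empty syringe in its flat, stiff, white and clear sterile wrapper, 38 x 195 x 12 mm, lying on the worktop beside a kit tray; y along its length, z up (either way round is the same). The stiff part to grip is 34 mm wide and 10 mm high. Point at its centre, 5.5 mm above its underside.
- filled_syringe_center (a point): Filled, thin 1 ml syringe with a capped needle, teal hub and small flag label, 164 mm long, lying loose; y along it towards the needle cap's tip, z up. Point at half its length (82 mm to each end), 6 mm above its underside. Grip the barrel (10 wide, 11 high, y = -48 to +23 mm); finger flange 24 wide at y = -48, plunger behind it.
- swab_stack_center (a point): Banded flat stack of swab sachets, white with a blue stripe, 50 x 50 x 9 mm, lying loose on the worktop (of the stacks in sight the one nearest the robot). Point at its centre, 4.5 mm above its underside; x and y along its sides, z up.
- blue_tray_seat (a point): BLUE kit tray (fixed, 123 x 222 mm, walls 16 high): centre of its square swab seat at rail-top level, 17 mm above the worktop. y along the tray to the seat's end, x across, z up; ends y = +36, -186; sides x = -44, +79. Round vial well at x = 52, y = -141: flared collar, mouth 39 wide at z = 0, 32 below, floor z = -13. Wrapped syringe: along y, middle at x = 0, y = -75, on the rails and the ledge (z = 0).
- yellow_tray_seat (a point): YELLOW tray: same moulding, point, axes. Channel along x = 0, floor z = -13: 22 wide between the seat's two rails (y -31..31, tops z = 0; corner stops 62 apart, 6 high; open to x), wide open at y -151..-31 for fingers. Ledge beyond it: top z = 0, 58 wide, guides 48 apart, 7 high. Filled syringe: on the floor, middle x = 0, y = -60 (8 free each way), cap to +y between the rails. Swabs: on the point.
- swab_carton_center (a point): Bystander: upright carton of swabs, white and blue, 55 x 60 x 90 mm, loose. Point at its centre.
- black_pen_center (a point): Bystander: black ball pen, 12 x 142 x 10 mm, lying loose on the worktop. Point at its centre; y along the pen.

How it is judged:
By the outcome, as a careful person would: the job done as asked, in the order asked, and still so for the second after the job is handed in, with the robot touching nothing.
It also fails if it takes over 122 s, if anything falls off the work surface, if the arm or the gripper's body presses on something with over 40 N, if the wrist force passes 120 N, or if a joint passes its speed limit or range.

ROBOT

A 6-joint arm with a two-finger parallel gripper is mounted at the origin on a cart in front of the work surface, level with it; the furniture and walls round the work are solid. World frame = base frame: x ahead of the robot, y to its left, z up, the work surface at z = 0. Lengths are in m, angles in rad, forces in N, time in s.
With the tool pointing down it reaches from about 0.375 to 0.925 m from the base axis. Payload 5.7 kg.
Tool frame: the origin (TCP) lies on the centre line of the jaws, within the pads' length; the fingertips stand r.tip_extent ahead of it and the grasp point (between the pads) lies 11 mm behind it (r.tip_extent is the distance from the TCP to the fingertips, in m); z points along the fingers, y is the line along which they close (so a half turn about z gives the same grasp; the last joint's range is limited). The gripper opens to 88 mm and grips with 3 to 60 N. Pads are 20 mm wide; open, the fingers measure 115 mm over their backs; the gripper's body (75 mm by 178 mm) begins 61 mm behind the grasp point.
Start: joints at [-1.376, 0.359, 1.51, -0, 1.272, -0.115], TCP at [0.183, -0.571, 0.231] pointing down, gripper open.
Joint ranges: [-2.97, 2.97], [-1.01, 2.36], [0.21, 2.38], [-0.96, 4.11], [0.2, 2.71], [-2.98, 2.98]. Speed limits (rad/s): [2.39, 2.39, 3.14, 3.14, 3.14, 3.14].

INTERFACE

Orientations are given as a unit quaternion [x, y, z, w].
In Python, from bench import r gives the robot as it stands. The module is installed in compiled form; this text tells all that it offers.
- The arm moves only by the tool drive_tool, never from a script. Its argument "plan" is text: rows parted by semicolons, each of 7 numbers parted by spaces: the turn, a rotation vector about the tool's x, y, z in units of 6 degrees (1.0 is 6 degrees), then the shift along the tool's x, y, z in units of 30 mm (1.0 is 30 mm), then the finger opening in mm, from 0 to 87.8. A call has 1 to 20 rows; each row is the pose to reach, as a shift and turn from the pose commanded when the call began, along the tool's axes at that moment; what a row does not reach only later rows make up. A row lasts 1/12 s, in which the tool goes at most 41.7 mm and 7.16 degrees, less where a joint would pass 70% of its speed; a pose out of reach is approached as far as the arm can. A call with a gripper value outside its range is refused whole. The fingers move at their own pace and stop on an object; "newtons" is the grip in N (left out, the last holds). Time passes only in rows, so rows that repeat a pose let the fingers close. It gives the time, the measured TCP pose, the force, the opening and the grip force at its end, in the units of the state.
- r.get_state(): the state, without advancing time (a new reading comes with each control period).
- r.capture(name): name is "scene" or "side" or "wrist"; returns the picture (420x560x3 uint8, red, green, blue); there is no depth.
- r.camera_params(name): a dict with "fx", "fy", "cx", "cy" (pixels), "k1" (the pictures are not rectified: a ray, as slopes to the right and down, at radius r is drawn at 1 + k1 r^2 times it, then the intrinsics apply), "extrinsics" (4x4, takes a point from world to camera coordinates); the wrist camera has in their place "hand_eye" (4x4, takes a point from camera to tool coordinates, whose origin is the TCP and whose axes are the flange's). Camera axes: x right, y up, looking along -z (the intrinsics and any distortion apply to the point x, -y, -z); pixel columns grow to the right and rows downward; lengths in m; the calibration is good to about 2 mm. A picture is of the moment at which its call begins: read the wrist's pose just before it. camera_params takes no time and is no camera call.
- r.sign_off(): hands the job in; it is judged then, once.
The state is a dict: "t": time; "joints": joint angles; "qd": joint speeds; "joint_efforts": joint torques, N m; "tool_pos": TCP position; "ee_rot": TCP orientation; "wrist_force": force on the tool from outside, world axes, zero at the start; "ft_torque": the same for the moment, N m; "opening": finger opening in m; "finger_force": force on a finger pad.
Only numpy, scipy, OpenCV 4.12 (cv2) and the standard library are available. Lean on these libraries where they do the work, as an engineer would, in place of code of your own. Each camera call takes 0.05 s, during which the arm holds its last target. There are 200 camera calls.

## Working session

There is one attempt and no reset: what is moved stays moved. The work goes in short steps, Python scripts to look and compute and a tool call to move; the robot and the scene stay as the last step left them, time stands still between calls to the robot, and variables do not carry over. Pictures are saved under pics/ and viewed, at most 14 in all, crops included, and the job is handed in when it is done.

Besides the shell and the picture viewer there is one more tool, called after ">>>" as name(argument=value, ...) on one line, values as JSON. drive_tool: Moves the arm, as the interface text tells. Its arguments: {"type":"object","properties":{"plan":{"type":"string"},"newtons":{"type":"number"}},"required":["plan"]}

```bash
mkdir -p pics; ls; python3 - <<'E'
from bench import r
import cv2,numpy as np
s=r.get_state();print({k:np.round(v,3) for k,v in s.items()},r.tip_extent)
for n in ("scene","side","wrist"):
    p=r.camera_params(n);print(n,{k:np.round(v,4).tolist() for k,v in p.items()})
    cv2.imwrite(f"pics/{n}0.png",cv2.cvtColor(r.capture(n),cv2.COLOR_RGB2BGR))
E
```

```text
pics
{'t': np.float64(0.0), 'joints': array([-1.376,  0.359,  1.511, -0.   ,  1.273, -0.115]), 'qd': array([ 0.   , -0.001, -0.001, -0.   ,  0.002, -0.001]), 'joint_efforts': array([ 3.0000e-03, -5.1537e+01, -2.7073e+01,  6.8000e-02,  3.5000e-02,
       -0.0000e+00]), 'tool_pos': array([ 0.183, -0.571,  0.23 ]), 'ee_rot': array([ 0.988,  0.154, -0.   , -0.001]), 'wrist_force': array([0.973, 0.547, 1.129]), 'ft_torque': array([-0.022,  0.016, -0.002]), 'finger_force': np.float64(0.0), 'opening': np.float64(0.088)} 0.008
scene {'fx': 529.062, 'fy': 529.062, 'cx': 270.1704, 'cy': 210.4355, 'k1': -0.0006, 'extrinsics': [[-0.8249, -0.565, -0.0193, 0.4613], [0.2307, -0.3675, 0.9009, -0.2182], [-0.5161, 0.7387, 0.4335, -1.0733], [0.0, 0.0, 0.0, 1.0]]}
side {'fx': 486.4671, 'fy': 486.4671, 'cx': 289.3628, 'cy': 208.5095, 'k1': -0.035, 'extrinsics': [[0.9708, -0.2399, 0.0065, -0.5953], [0.1221, 0.5174, 0.847, -0.0945], [-0.2066, -0.8214, 0.5316, -1.2635], [0.0, 0.0, 0.0, 1.0]]}
wrist {'fx': 315.4822, 'fy': 315.4822, 'cx': 283.8613, 'cy': 209.8131, 'k1': -0.0685, 'hand_eye': [[-0.0, 0.9582, 0.2862, 0.08], [1.0, -0.0, 0.0002, 0.0011], [0.0002, 0.2862, -0.9582, -0.1541], [0.0, 0.0, 0.0, 1.0]]}
```

View pics/scene0.png

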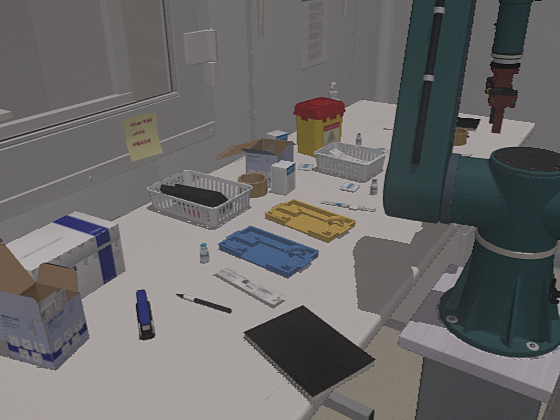

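View pics/side0.png

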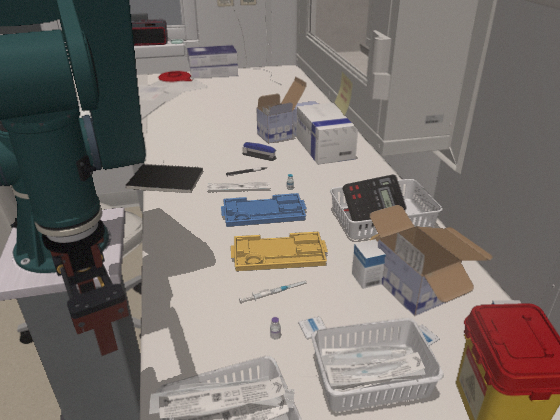

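The side view shows purple vial (275,327), swab stack (312,327), filled syringe (272,290), yellow tray (278,250), blue tray (263,208), wrapped syringe (239,186), teal vial (290,181) and pen (246,170). The scene view agrees with these.

```bash
cat > h.py <<'E'
import numpy as np,cv2
from bench import r
from scipy.spatial.transform import Rotation as R
C=np.diag([1.,-1,-1])
def cam(n,s=None):
    """K, dist, camera(cv)->world rotation, camera centre"""
    p=r.camera_params(n);K=np.array([[p['fx'],0,p['cx']],[0,p['fy'],p['cy']],[0,0,1]])
    if n=='wrist':
        s=s or r.get_state();T=np.eye(4);T[:3,:3]=R.from_quat(s['ee_rot']).as_matrix();T[:3,3]=s['tool_pos']
        X=T@np.array(p['hand_eye'])
    else: X=np.linalg.inv(np.array(p['extrinsics']))
    return K,np.array([p['k1'],0,0,0.]),X[:3,:3]@C,X[:3,3]
def topl(c,uv,z):
    """pixels -> world points at height z"""
    K,d,Rm,o=c;K=K;uv=np.array(uv,float).reshape(-1,1,2)
    n=cv2.undistortPoints(uv,K,d)[:,0];v=np.c_[n,np.ones(len(n))]@Rm.T
    return o+v*((z-o[2])/v[:,2])[:,None]
def proj(c,P):
    K,d,Rm,o=c
    return cv2.projectPoints(np.array(P,float).reshape(-1,1,3),cv2.Rodrigues(Rm.T)[0],-Rm.T@o,K,d)[0][:,0]
def shot(n,name):
    s=r.get_state();im=cv2.cvtColor(r.capture(n),cv2.COLOR_RGB2BGR);cv2.imwrite(f'pics/{name}.png',im);return cam(n,s),im,s
def rel(s,P):
    """world point -> shift in tool axes, units of 30mm"""
    return R.from_quat(s['ee_rot']).inv().apply(np.array(P)-s['tool_pos'])/.03
E
python3 - <<'E'
from h import *
S=cam('side');A=cam('scene')
for n,u,z in [('purple',(275,327),.0235),('swab',(312,327),.009),('syr',(272,290),.006),('yel',(278,250),.015),('blue',(263,208),.015),('wrap',(239,186),.01),('teal',(290,181),.0235),('pen',(246,170),.005),('carton',(367,265),.045)]:
    print(n,topl(S,u,z)[0].round(3))
for n,u,z in [('purple',(374,187),.0235),('swab',(349,187),.009),('syr',(348,207),.006),('yel',(310,220),.015),('blue',(268,250),.015),('wrap',(249,286),.01),('teal',(204,252),.0235),('pen',(205,302),.005),('carton',(284,178),.045)]:
    print(n,topl(A,u,z)[0].round(3))
print(cam('wrist')[3])
E
```

```text
purple [ 0.475 -0.436  0.023]
swab [ 0.553 -0.44   0.009]
syr [ 0.497 -0.305  0.006]
yel [ 0.541 -0.172  0.015]
blue [0.543 0.033 0.015]
wrap [0.497 0.184 0.01 ]
teal [0.654 0.155 0.023]
pen [0.538 0.295 0.005]
carton [ 0.721 -0.315  0.045]
purple [ 0.471 -0.437  0.023]
swab [ 0.55  -0.427  0.009]
syr [ 0.489 -0.299  0.006]
yel [ 0.531 -0.152  0.015]
blue [0.535 0.045 0.015]
wrap [0.484 0.192 0.01 ]
teal [0.652 0.149 0.023]
pen [0.532 0.287 0.005]
carton [ 0.717 -0.309  0.045]
[ 0.25934982 -0.54780581  0.38415058]
```

View pics/wrist0.png

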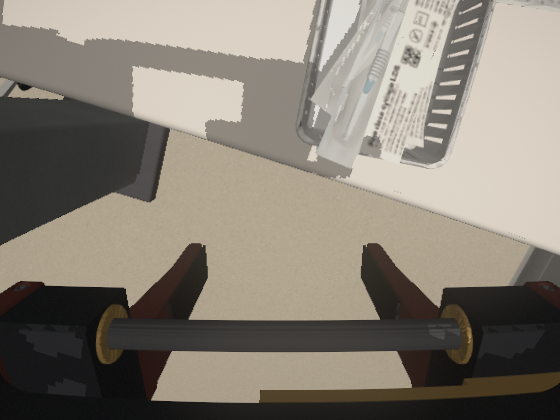

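The wrist view shows only the basket and the table edge. The two views agree within about 15 mm, so I'll go up for one overhead look.

>>> drive_tool(plan="0 0 2.95 14.6 -11.1 -5.7 87;0 0 2.95 14.6 -11.1 -5.7 87;0 0 2.95 14.6 -11.1 -5.7 87;0 0 2.95 14.6 -11.1 -5.7 87;0 0 2.95 14.6 -11.1 -5.7 87;0 0 2.95 14.6 -11.1 -5.7 87;0 0 2.95 14.6 -11.1 -5.7 87;0 0 2.95 14.6 -11.1 -5.7 87;0 0 2.95 14.6 -11.1 -5.7 87;0 0 2.95 14.6 -11.1 -5.7 87;0 0 2.95 14.6 -11.1 -5.7 87;0 0 2.95 14.6 -11.1 -5.7 87;0 0 2.95 14.6 -11.1 -5.7 87;0 0 2.95 14.6 -11.1 -5.7 87;0 0 2.95 14.6 -11.1 -5.7 87;0 0 2.95 14.6 -11.1 -5.7 87")

```text
t: 1.48
tool_pos: [0.4993, -0.1195, 0.4018]
ee_rot: [1.0, 0.002, 0.0, 0.0]
wrist_force: [-0.5, 0.3, -0.3]
opening: 0.0872
finger_force: 0.0
```

```bash
python3 - <<'E'
from h import *
c,im,s=shot('wrist','w1');print(s['t'],s['tool_pos'],s['ee_rot'])
cv2.imwrite('pics/w1b.png',cv2.resize(im,(784,588),interpolation=cv2.INTER_CUBIC))
E
```

```text
1.4833 [ 0.4992548  -0.11947669  0.4018177 ] [9.99997404e-01 2.26741805e-03 1.62707852e-04 1.54211476e-04]
```

View pics/w1b.png

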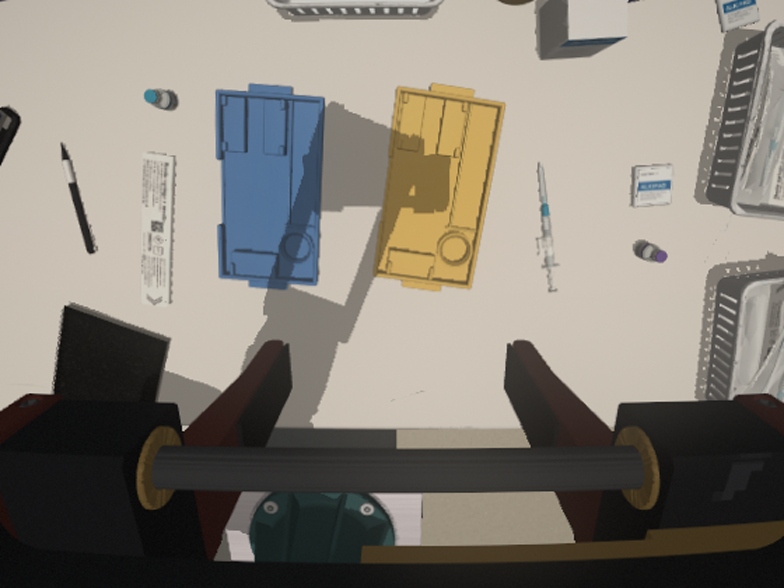

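The overhead view shows both trays with their seats at the far (+x) end and their wells at lower right. Positions are in the 784-px picture:
- **Vials:** teal at (155,97), purple at (650,252).
- **Wrapped syringe:** (158,228).
- **Filled syringe:** from needle tip (540,163) to plunger (552,290), cap towards +x.
- **Swabs:** (653,185).
- **Pen:** (80,200).

Next I'll measure these by masks.

```bash
cat >> h.py <<'E'
def comps(mask,amin=30):
    n,l,st,ce=cv2.connectedComponentsWithStats(mask.astype(np.uint8));return [(st[i],ce[i],l==i) for i in range(1,n) if st[i,4]>=amin]
def hsv(im): return cv2.split(cv2.cvtColor(im,cv2.COLOR_BGR2HSV))
def tray(c,im,h0,h1,smin=80,vmin=25,z=.016):
    """tray seat pose from side edges: largest hue blob mapped to the rim plane"""
    H,S,V=hsv(im);m=((H>=h0)&(H<=h1)&(S>smin)&(V>vmin)).astype(np.uint8)
    m[int(.64*m.shape[0]):]=0
    b=max(comps(m,500),key=lambda q:q[0][4])[2].astype(np.uint8)
    ct=max(cv2.findContours(b,cv2.RETR_EXTERNAL,cv2.CHAIN_APPROX_NONE)[0],key=cv2.contourArea)[:,0]
    P=topl(c,ct,z)[:,:2];return P,b
E
python3 - <<'E'
from h import *
im=cv2.imread('pics/w1.png')
s=dict(tool_pos=np.array([0.4992548,-0.11947669,0.4018177]),ee_rot=np.array([.999997404,2.26741805e-03,1.62707852e-04,1.54211476e-04]))
c=cam('wrist',s)
for n,a in [('blue',(95,125)),('yel',(15,30))]:
    P,b=tray(c,im,*a)
    q=cv2.minAreaRect((P*1000).astype(np.float32));print(n,q,cv2.boxPoints(q).round(1).tolist())
H,S,V=hsv(im)
for n,h0,h1,s0,roi,z in [('teal',80,100,80,(60,90,95,130),.044),('purple',115,165,50,(160,200,440,490),.044),('hub',80,105,60,(110,215,370,405),.006)]:
    m=np.zeros_like(H);y0,y1,x0,x1=roi;m[y0:y1,x0:x1]=((H>=h0)&(H<=h1)&(S>s0))[y0:y1,x0:x1]
    for st,ce,_ in comps(m,8): print(n,st,ce.round(1),topl(c,ce,z)[0].round(4))
# bright white things: wrapper, swab
for n,roi,z in [('wrap',(100,225,95,130),.011),('swab',(110,155,445,490),.009)]:
    y0,y1,x0,x1=roi;bg=np.median(im[155:200,415:440].reshape(-1,3),0)
    d=(np.abs(im.astype(int)-bg).max(2)>22);m=np.zeros_like(H);m[y0:y1,x0:x1]=d[y0:y1,x0:x1];m=cv2.morphologyEx(m,cv2.MORPH_CLOSE,np.ones((5,5)))
    g=max(comps(m),key=lambda q:q[0][4]);ys,xs=np.nonzero(g[2]);P=topl(c,np.c_[xs,ys],z)[:,:2]*1000
    print(n,g[0],cv2.minAreaRect(P.astype(np.float32)))
print('syr ends',topl(c,np.array([(540,163),(552,291)])*560/784,.006).round(4))
E
```

```text
blue ((546.2261352539062, 36.20846939086914), (125.10980224609375, 240.731201171875), 85.42150115966797) [[421.29998779296875, -16.5], [661.2000122070312, -35.79999923706055], [671.2000122070312, 89.0], [431.20001220703125, 108.19999694824219]]
yel ((545.357421875, -165.97735595703125), (125.85989379882812, 241.80320739746094), 82.31065368652344) [[417.1000061035156, -212.1999969482422], [656.7999877929688, -244.5], [673.5999755859375, -119.80000305175781], [434.0, -87.4000015258789]]
teal [103  64   9  10  65] [107.   68.4] [0.6536 0.154  0.044 ]
purple [468 179   8   8  47] [471.6 182.8] [ 0.4759 -0.4384  0.044 ]
hub [387 145   5   9  38] [389.  149.4] [ 0.5257 -0.3027  0.006 ]
wrap [ 101  111   25  107 1656] ((496.652099609375, 183.2128143310547), (42.73143005371094, 194.67575073242188), 80.84453582763672)
swab [449 116  31  33 556] ((557.9107666015625, -432.4875183105469), (51.23945999145508, 55.08482360839844), 6.166433811187744)
syr ends [[ 0.5811 -0.2921  0.006 ]
 [ 0.42   -0.3227  0.006 ]]
```

```bash
cat >> h.py <<'E'
def fit(P,x0=None):
    """contour (m) -> seat origin, yaw of tray y axis, checks"""
    q=cv2.minAreaRect((P*1000).astype(np.float32));b=cv2.boxPoints(q)/1000
    e=[b[1]-b[0],b[2]-b[1]];e=max(e,key=np.linalg.norm);e=e*np.sign(e[0]);ang=np.arctan2(e[1],e[0]);m=b.mean(0)
    for _ in range(4):
        Y=np.array([np.cos(ang),np.sin(ang)]);X=np.array([Y[1],-Y[0]]);u=(P-m)@X;v=(P-m)@Y
        res=[]
        for sgn in(-1,1):
            k=(np.abs(v)<.085)&(sgn*u>.045);uu,vv=u[k],v[k];p=np.polyfit(vv,uu,1)
            for _ in range(5):
                g=np.abs(uu-np.polyval(p,vv))<.0025
                if g.sum()>20:p=np.polyfit(vv[g],uu[g],1)
            res.append((p[0],np.polyval(p,0)))
        ang-=np.mean([a for a,_ in res])
    k=(np.abs(u)>.035)&(np.abs(u)<.055)
    lo=np.median(v[k&(v<-.09)]);hi=np.median(v[k&(v>.09)])
    o=m+X*(np.mean([a for _,a in res])-.0175)+Y*((lo+hi)/2+.075)
    return o,ang,dict(w=res[1][1]-res[0][1],l=hi-lo,sl=[a for a,_ in res])
def intray(o,ang,x,y,z=0):
    Y=np.array([np.cos(ang),np.sin(ang)]);X=np.array([Y[1],-Y[0]]);return np.r_[o+X*x+Y*y,.017+z]
E
python3 - <<'E'
from h import *
im=cv2.imread('pics/w1.png')
s=dict(tool_pos=np.array([0.4992548,-0.11947669,0.4018177]),ee_rot=np.array([.999997404,2.26741805e-03,1.62707852e-04,1.54211476e-04]))
c=cam('wrist',s);k=2
big=cv2.resize(im[40:230,90:500],None,fx=1.9,fy=1.9,interpolation=cv2.INTER_CUBIC)
for n,a in [('blue',(95,125)),('yel',(15,30))]:
    P,b=tray(c,im,*a);o,ang,ch=fit(P);print(n,o.round(4),np.degrees(ang).round(2),ch)
    pts=[intray(o,ang,x,y)for x,y in[(0,0),(.052,-.141),(-.044,.036),(.079,.036),(.079,-.186),(-.044,-.186)]]+[intray(o,ang,.052+.0195*np.cos(t),-.141+.0195*np.sin(t)) for t in np.arange(0,6.28,.5)]
    for u in proj(c,pts): cv2.circle(big,tuple(int(v) for v in ((u-[90,40])*1.9).round()),1,(0,0,255),-1)
cv2.imwrite('pics/chk.png',big)
E
```

```text
blue [0.6226 0.0475] -3.95 {'w': np.float64(0.12103838253047297), 'l': np.float64(0.22114626613895122), 'sl': [np.float64(-0.010195353588474336), np.float64(0.010195353594457845)]}
yel [ 0.6219 -0.1589] -7.63 {'w': np.float64(0.12329827120773948), 'l': np.float64(0.222827211860063), 'sl': [np.float64(-0.001377932560177384), np.float64(0.0013779325601460666)]}
```

View pics/chk.png

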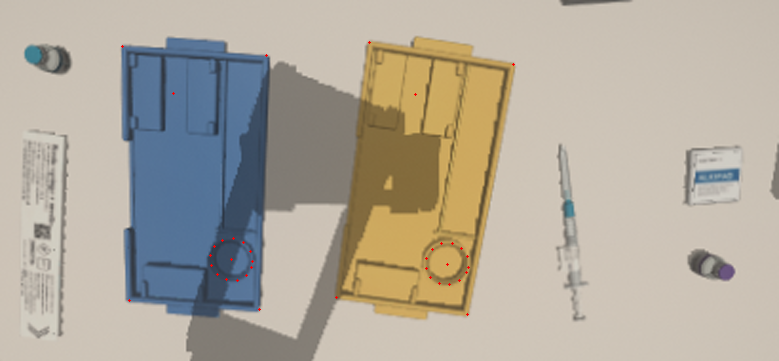

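Projected tray corners and wells land on the real ones (blue well ring at (232,259), yellow at (447,264)). Blue yaw is about -4.4°, yellow -7.6°. Going above the purple vial with the gripper turned 90°, to stay clear of the baskets.

```bash
cat >> h.py <<'E'
B=(np.array([.6226,.0475]),np.radians(-4.4));Yt=(np.array([.6219,-.1589]),np.radians(-7.63))
def go(P,psi):
    """print turn about tool z and shift (call units) to TCP P, tool x at psi deg"""
    s=r.get_state();M=R.from_quat(s['ee_rot']).as_matrix();p0=np.degrees(np.arctan2(M[1,0],M[0,0]))
    d=(psi-p0+180)%360-180;print('psi',p0.round(2),'t',round(float(s['t']),2),'turn',round(-d/6,2),'shift',rel(s,P).round(2),'rows',round(max(np.linalg.norm(rel(s,P))*30/41.7,abs(d)/7.16),1))
E
cat > see.py <<'E'
import sys;from h import *
# usage: see.py name h0 h1 smin z : hue blob positions in the wrist view
n,h0,h1,s0,z=sys.argv[1],*map(float,sys.argv[2:6]);c,im,s=shot('wrist',n);H,S,V=hsv(im)
m=((H>=h0)&(H<=h1)&(S>s0)&(V>40))
for st,ce,_ in comps(m,60):
    if ce[1]<330: print(st,ce.round(1),topl(c,ce,z)[0].round(4))
E

```

>>> drive_tool(plan="0 0 -15 -0.77 10.63 9.2 50;0 0 -15 -0.77 10.63 9.2 50;0 0 -15 -0.77 10.63 9.2 50;0 0 -15 -0.77 10.63 9.2 50;0 0 -15 -0.77 10.63 9.2 50;0 0 -15 -0.77 10.63 9.2 50;0 0 -15 -0.77 10.63 9.2 50;0 0 -15 -0.77 10.63 9.2 50;0 0 -15 -0.77 10.63 9.2 50;0 0 -15 -0.77 10.63 9.2 50;0 0 -15 -0.77 10.63 9.2 50;0 0 -15 -0.77 10.63 9.2 50;0 0 -15 -0.77 10.63 9.2 50;0 0 -15 -0.77 10.63 9.2 50;0 0 -15 -0.77 10.63 9.2 50;0 0 -15 -0.77 10.63 9.2 50")

```text
t: 2.87
tool_pos: [0.4746, -0.4401, 0.1255]
ee_rot: [0.708, 0.706, -0.0, -0.0]
wrist_force: [0.1, 0.5, 0.4]
opening: 0.0501
finger_force: 0.0
```

```bash
python3 see.py w2 115 165 50 .044; python3 -c "
from h import *
go((.476,-.4384,.025),90)"
```

```text
[276 209  17  17 234] [284.  216.9] [ 0.4762 -0.4381  0.044 ]
psi 89.9 t 2.92 turn -0.02 shift [0.05 0.04 3.36] rows 2.4
```

View pics/w2.png

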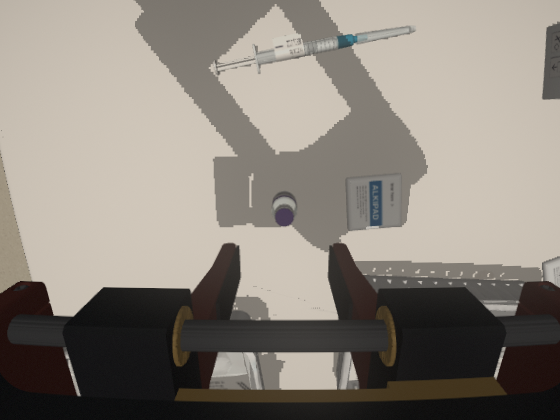

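The vial's cap is centred at (284,217), the swabs at (375,203) are clear of the fingers, and the label flag sits on the syringe barrel at (290,47). Descending and gripping.

>>> drive_tool(plan="0 0 0 0.05 0.04 1.2 50;0 0 0 0.05 0.04 2.2 50;0 0 0 0.05 0.04 3 50;0 0 0 0.05 0.04 3.36 50;0 0 0 0.05 0.04 3.36 50;0 0 0 0.05 0.04 3.36 15;0 0 0 0.05 0.04 3.36 15;0 0 0 0.05 0.04 3.36 15;0 0 0 0.05 0.04 3.36 15;0 0 0 0.05 0.04 3.36 15;0 0 0 0.05 0.04 3.36 15", newtons=15)

```text
t: 3.83
tool_pos: [0.4775, -0.4388, 0.0261]
ee_rot: [0.707, 0.707, -0.0, 0.001]
wrist_force: [-0.1, 0.8, 6.1]
opening: 0.0214
finger_force: 15.0
```

```bash
python3 -c "
from h import *
p=intray(*B,.052,-.141);print(p,intray(*Yt,.052,-.141),intray(*B,0,-.075))
go((p[0],p[1],.09),0)"
```

```text
[0.47802617 0.00647064 0.017     ] [ 0.47524407 -0.19171827  0.017     ] [0.54782104 0.05325393 0.017     ]
psi 90.05 t 3.83 turn 15.01 shift [14.84  0.03 -2.15] rows 12.6
```

>>> drive_tool(plan="0 0 0 0 0.03 -0.6 15;0 0 0 0 0.03 -1.5 15;0 0 0 0.4 0.03 -2.2 15;0 0 0 1.2 0.03 -2.2 15;0 0 0 2.3 0.03 -2.2 15;0 0 0 3.5 0.03 -2.2 15;0 0 0 4.8 0.03 -2.2 15;0 0 0 6.1 0.03 -2.2 15;0 0 0 7.4 0.03 -2.2 15;0 0 0 8.7 0.03 -2.2 15;0 0 0 10 0.03 -2.2 15;0 0 0 11.3 0.03 -2.2 15;0 0 0 12.5 0.03 -2.2 15;0 0 0 13.6 0.03 -2.2 15;0 0 0 14.4 0.03 -2.2 15;0 0 0 14.84 0.03 -2.2 15;0 0 0 14.84 0.03 -2.2 15")

```text
t: 5.25
tool_pos: [0.477, 0.0096, 0.0911]
ee_rot: [0.706, 0.708, 0.0, -0.0]
wrist_force: [0.0, 0.6, -0.2]
opening: 0.0211
finger_force: 15.0
```

```bash
python3 -c "
from h import *
c,im,s=shot('wrist','w3')
P=[intray(*B,.052+.0195*np.cos(t),-.141+.0195*np.sin(t)) for t in np.arange(0,6.28,.3)]+[intray(*B,0,0),intray(*B,.079,-.186),intray(*B,-.044,-.186),intray(*B,.079,.036),intray(*B,-.044,.036)]
for u in proj(c,P): cv2.circle(im,tuple(int(v) for v in u.round()),1,(0,0,255),-1)
cv2.imwrite('pics/w3b.png',im)
p=intray(*B,.052,-.141);go((p[0],p[1],.030),90)"
```

```text
psi 90.21 t 5.3 turn 0.04 shift [-0.06  0.02  2.04] rows 1.5
```

View pics/w3b.png

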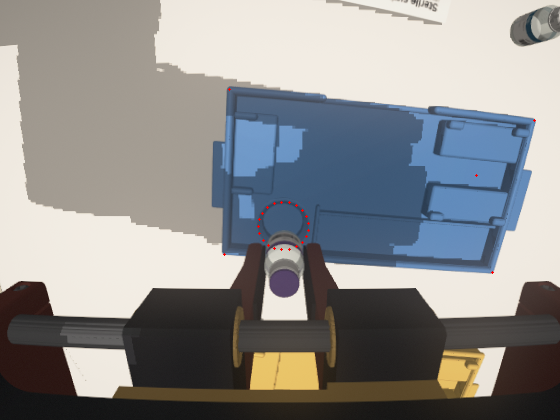

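The projected well ring (284,225) sits on the real one, and the vial hangs upright above it. Lowering and releasing.

>>> drive_tool(plan="0 0 0 -0.05 0.02 0.6 15;0 0 0 -0.05 0.02 1.2 15;0 0 0 -0.05 0.02 1.7 15;0 0 0 -0.05 0.02 1.95 15;0 0 0 -0.05 0.02 2.02 15;0 0 0 -0.05 0.02 2.02 15;0 0 0 -0.05 0.02 2.02 15")

```text
t: 5.88
tool_pos: [0.4784, 0.0047, 0.0306]
ee_rot: [0.707, 0.707, 0.0, 0.0]
wrist_force: [-0.1, 0.7, -0.1]
opening: 0.0212
finger_force: 15.0
```

>>> drive_tool(plan="0 0 0 0 0 0 26;0 0 0 0 0 0 34;0 0 0 0 0 0 40;0 0 0 0 0 0 40;0 0 0 0 0 -0.8 40;0 0 0 0 0 -2 40;0 0 0 0 0 -3 50;0 0 0 0 0 -3 50")

```text
t: 6.55
tool_pos: [0.4817, 0.0052, 0.1251]
ee_rot: [0.707, 0.707, 0.003, 0.003]
wrist_force: [1.0, -0.2, 0.0]
opening: 0.0487
finger_force: 0.0
```

```bash
python3 see.py w4 115 165 50 .048; python3 -c "
from h import *
go((.6536,.154,.13),90);go((.6536,.154,.13),0)"
```

```text
[270 212  19  18 269] [278.8 220.6] [0.48   0.0054 0.048 ]
psi 90.06 t 6.6 turn 0.01 shift [ 4.95  5.77 -0.2 ] rows 5.5
psi 90.06 t 6.6 turn 15.01 shift [ 4.95  5.77 -0.2 ] rows 12.6
```

>>> drive_tool(plan="0 0 15 4.95 5.77 -0.2 50;0 0 15 4.95 5.77 -0.2 50;0 0 15 4.95 5.77 -0.2 50;0 0 15 4.95 5.77 -0.2 50;0 0 15 4.95 5.77 -0.2 50;0 0 15 4.95 5.77 -0.2 50;0 0 15 4.95 5.77 -0.2 50;0 0 15 4.95 5.77 -0.2 50;0 0 15 4.95 5.77 -0.2 50;0 0 15 4.95 5.77 -0.2 50;0 0 15 4.95 5.77 -0.2 50;0 0 15 4.95 5.77 -0.2 50;0 0 15 4.95 5.77 -0.2 50;0 0 15 4.95 5.77 -0.2 50")

```text
t: 7.77
tool_pos: [0.65, 0.1541, 0.1245]
ee_rot: [1.0, -0.001, -0.001, 0.0]
wrist_force: [-0.6, -0.6, -0.0]
opening: 0.0502
finger_force: 0.0
```

```bash
python3 see.py w5 80 100 80 .044; python3 -c "
from h import *
go((.6536,.154,.025),0)"
```

```text
[276 211  18  17 237] [284.7 218.6] [0.6527 0.1528 0.044 ]
psi 0.15 t 7.82 turn 0.02 shift [0.12 0.   3.32] rows 2.4
```

>>> drive_tool(plan="0 0 0 0.1 0.04 1.2 50;0 0 0 0.1 0.04 2.2 50;0 0 0 0.1 0.04 3 50;0 0 0 0.1 0.04 3.32 50;0 0 0 0.1 0.04 3.32 50;0 0 0 0.1 0.04 3.32 15;0 0 0 0.1 0.04 3.32 15;0 0 0 0.1 0.04 3.32 15;0 0 0 0.1 0.04 3.32 15;0 0 0 0.1 0.04 3.32 15;0 0 0 0.1 0.04 3.32 15;0 0 0 0.1 0.04 2.8 15;0 0 0 0.1 0.04 2 15;0 0 0 0.1 0.04 1.1 15;0 0 0 0.1 0.04 1.1 15", newtons=15)

```text
t: 9.07
tool_pos: [0.6575, 0.1535, 0.0987]
ee_rot: [1.0, 0.001, 0.004, -0.001]
wrist_force: [1.1, -0.2, 0.3]
opening: 0.0213
finger_force: 15.0
```

```bash
python3 -c "
from h import *
p=intray(*Yt,.052,-.141);go((p[0],p[1],.09),0)"
```

```text
psi 0.06 t 9.07 turn 0.01 shift [-6.09 11.5   0.23] rows 9.4
```

>>> drive_tool(plan="0 0 0 -0.3 0.5 0.1 15;0 0 0 -0.9 1.5 0.1 15;0 0 0 -1.5 2.6 0.1 15;0 0 0 -2.1 3.8 0.1 15;0 0 0 -2.8 5 0.1 15;0 0 0 -3.4 6.2 0.1 15;0 0 0 -4 7.4 0.1 15;0 0 0 -4.6 8.6 0.1 15;0 0 0 -5.2 9.7 0.1 15;0 0 0 -5.6 10.6 0.1 15;0 0 0 -5.9 11.2 0.1 15;0 0 0 -6 11.5 0.1 15;0 0 0 -6 11.5 0.1 15;0 0 0 -6 11.5 0.1 15;0 0 0 -6 11.5 0.1 15")

```text
t: 10.32
tool_pos: [0.4747, -0.1911, 0.0902]
ee_rot: [1.0, 0.001, 0.0, -0.0]
wrist_force: [0.3, 0.1, 0.5]
opening: 0.0209
finger_force: 15.0
```

```bash
python3 -c "
from h import *
p=intray(*Yt,.052,-.141);go((p[0],p[1],.0305),0)
c,im,s=shot('wrist','w6')
P=[intray(*Yt,.052+.0195*np.cos(t),-.141+.0195*np.sin(t)) for t in np.arange(0,6.28,.3)]+[intray(*Yt,0,0),intray(*Yt,.079,-.186),intray(*Yt,-.044,-.186),intray(*Yt,.079,.036),intray(*Yt,-.044,.036)]
for u in proj(c,P): cv2.circle(im,tuple(int(v) for v in u.round()),1,(0,0,255),-1)
cv2.imwrite('pics/w6b.png',im)"
```

```text
psi 0.09 t 10.32 turn 0.01 shift [0.02 0.02 1.99] rows 1.4
```

View pics/w6b.png

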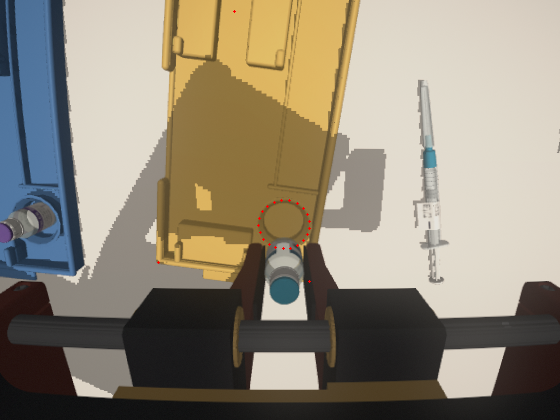

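The yellow well ring (284,223) matches. The purple vial stands in the blue well at left, and the flag on the filled syringe is at (428,215). Lowering.

>>> drive_tool(plan="0 0 0 0.02 0.02 0.6 15;0 0 0 0.02 0.02 1.2 15;0 0 0 0.02 0.02 1.7 15;0 0 0 0.02 0.02 1.92 15;0 0 0 0.02 0.02 1.98 15;0 0 0 0.02 0.02 1.98 15;0 0 0 0.02 0.02 1.98 15;0 0 0 0.02 0.02 1.98 26;0 0 0 0.02 0.02 1.98 34;0 0 0 0.02 0.02 1.98 40;0 0 0 0.02 0.02 1.98 40;0 0 0 0.02 0.02 1.2 40;0 0 0 0.02 0.02 0 40;0 0 0 0.02 0.02 -1.2 60;0 0 0 0.02 0.02 -1.2 60")

```text
t: 11.62
tool_pos: [0.4786, -0.1948, 0.1321]
ee_rot: [1.0, 0.0, 0.004, 0.002]
wrist_force: [0.1, -0.6, 0.1]
opening: 0.05
finger_force: 0.0
```

```bash
python3 see.py w7 80 100 80 .048; python3 -c "
from h import *
d=np.array([.1611,.0306]);d/=np.linalg.norm(d);q=np.array([.5006,-.3074])+.008*d;print(q)
go((q[0],q[1],.13),10.8)"
```

```text
[399 148  10  17 132] [403.2 156.8] [ 0.5304 -0.2868  0.048 ]
[272 220  17  17 219] [280.  228.1] [ 0.4732 -0.1928  0.048 ]
[ 0.50845948 -0.30590714]
psi 0.04 t 11.67 turn -1.79 shift [1.03 3.72 0.01] rows 2.8
```

>>> drive_tool(plan="0 0 -1.8 0.4 1.3 0 40;0 0 -1.8 0.8 2.6 0 40;0 0 -1.8 1.03 3.5 0 40;0 0 -1.8 1.03 3.72 0 40;0 0 -1.8 1.03 3.72 0 40;0 0 -1.8 1.03 3.72 0 40")

```text
t: 12.17
tool_pos: [0.5046, -0.3033, 0.1249]
ee_rot: [0.996, 0.094, -0.001, -0.001]
wrist_force: [-0.1, 0.2, -0.5]
opening: 0.0399
finger_force: 0.0
```

```bash
python3 see.py w8 85 105 60 .010; python3 -c "
from h import *
go((.5085,-.3059,.010),10.8)"
```

```text
[420 171  47  17 431] [443.2 179.1] [ 0.5583 -0.4363  0.01  ]
[283 177  10  17 142] [287.2 185.7] [ 0.5263 -0.3027  0.01  ]
[129 227  19  18 252] [138.1 235.3] [ 0.4546 -0.1757  0.01  ]
psi 10.83 t 12.22 turn 0.0 shift [0.12 0.14 3.84] rows 2.8
```

View pics/w8.png

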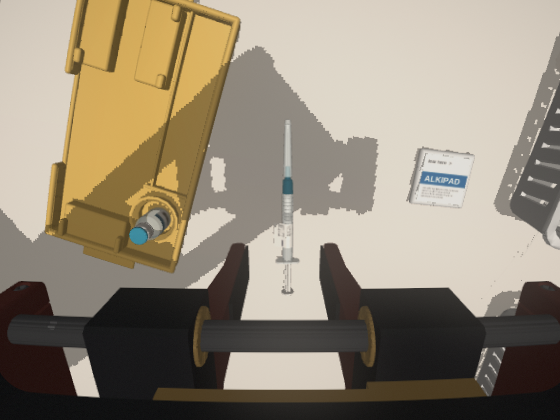

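The syringe is vertical in view: tip (288,122), hub (288,186), flag (283,235), end (287,292). I'll measure its pose here.

```bash
python3 -c "
from h import *
s=dict(tool_pos=np.array([.5046,-.3033,.1249]),ee_rot=np.array([.996,.094,-.001,-.001]));s=r.get_state()
c=cam('wrist',s);P=topl(c,[(288,122),(288,186),(287,235),(287,292)],.006);print(P.round(4),np.linalg.norm(P[0]-P[3]))
d=(P[0]-P[3]);d/=np.linalg.norm(d);m=(P[0]+P[3])/2;q=m+.005*d;print(np.degrees(np.arctan2(d[1],d[0])),[((p-m)@d).round(4) for p in P],q)
go((q[0],q[1],.010),np.degrees(np.arctan2(d[1],d[0])))"
```

```text
[[ 0.5791 -0.2925  0.006 ]
 [ 0.5252 -0.303   0.006 ]
 [ 0.4795 -0.3109  0.006 ]
 [ 0.4204 -0.3224  0.006 ]] 0.16145466575923365
10.694019747780892 [np.float64(0.0807), np.float64(0.0259), np.float64(-0.0205), np.float64(-0.0807)] [ 0.5046587  -0.30652982  0.006     ]
psi 10.83 t 12.22 turn 0.02 shift [-0.01  0.14  3.84] rows 2.8
```

>>> drive_tool(plan="0 0 0 0 0.14 1.2 40;0 0 0 0 0.14 2.4 40;0 0 0 0 0.14 3.3 40;0 0 0 0 0.14 3.7 40;0 0 0 0 0.14 3.84 40;0 0 0 0 0.14 3.84 40;0 0 0 0 0.14 3.84 3;0 0 0 0 0.14 3.84 3;0 0 0 0 0.14 3.84 3;0 0 0 0 0.14 3.84 3;0 0 0 0 0.14 3.84 3;0 0 0 0 0.14 3.84 3;0 0 0 0 0.14 3.84 3;0 0 0 0 0.14 3.84 3", newtons=15)

```text
t: 13.38
tool_pos: [0.5071, -0.3088, 0.0117]
ee_rot: [0.996, 0.095, 0.0, 0.0]
wrist_force: [-0.3, 0.2, 6.0]
opening: 0.0095
finger_force: 15.0
```

```bash
python3 -c "
from h import *
p=intray(*Yt,0,-.055);print(p);go((p[0],p[1],.09),-7.63)"
```

```text
[ 0.56738696 -0.15159735  0.017     ]
psi 10.85 t 13.38 turn 3.08 shift [ 2.96 -4.77 -2.61] rows 4.5
```

>>> drive_tool(plan="0 0 0 0 0 -0.6 3;0 0 0 0 0 -1.5 3;0 0 0 0.1 -0.2 -2.4 3;0 0 1 0.8 -1.2 -2.6 3;0 0 2 1.6 -2.4 -2.6 3;0 0 3 2.4 -3.7 -2.6 3;0 0 3.08 2.95 -4.6 -2.6 3;0 0 3.08 3.03 -4.77 -2.6 3;0 0 3.08 3.03 -4.77 -2.6 3;0 0 3.08 3.03 -4.77 -2.6 3;0 0 3.08 3.03 -4.77 -2.6 3")

```text
t: 14.3
tool_pos: [0.5686, -0.152, 0.0889]
ee_rot: [0.998, -0.067, -0.0, 0.0]
wrist_force: [-0.2, 0.3, -1.3]
opening: 0.0093
finger_force: 15.0
```

```bash
python3 -c "
from h import *
p=intray(*Yt,0,-.053);print(p);go((p[0],p[1],.0155),-7.63)
c,im,s=shot('wrist','w9')
P=[intray(*Yt,x,y) for x,y in [(0,0),(-.011,.031),(-.011,-.031),(.011,-.031),(.011,.031),(0,.022)]]
for u in proj(c,P): cv2.circle(im,tuple(int(v) for v in u.round()),1,(0,0,255),-1)
cv2.imwrite('pics/w9b.png',im)"
```

```text
[ 0.56936925 -0.15186291  0.017     ]
psi -7.65 t 14.3 turn -0.0 shift [ 0.02 -0.01  2.45] rows 1.8
```

View pics/w9b.png

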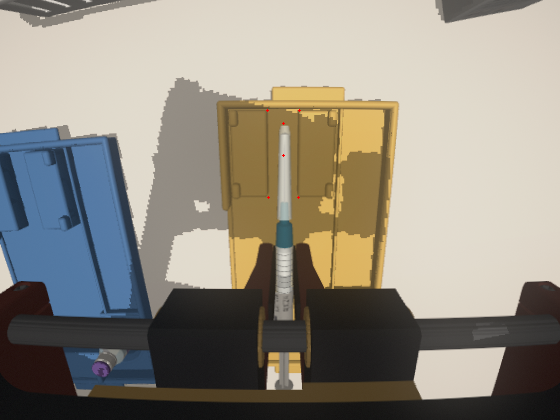

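The needle cap (284,127 to 284,200) lines up between the projected rail edges (267..298). Lowering into the channel.

>>> drive_tool(plan="0 0 0 0.02 -0.01 0.7 3;0 0 0 0.02 -0.01 1.4 3;0 0 0 0.02 -0.01 2 3;0 0 0 0.02 -0.01 2.3 3;0 0 0 0.02 -0.01 2.42 3;0 0 0 0.02 -0.01 2.45 3;0 0 0 0.02 -0.01 2.45 3;0 0 0 0.02 -0.01 2.45 3")

```text
t: 15.02
tool_pos: [0.5699, -0.1515, 0.0161]
ee_rot: [0.998, -0.067, 0.0, 0.0]
wrist_force: [0.3, 1.2, 0.1]
opening: 0.0095
finger_force: 15.0
```

>>> drive_tool(plan="0 0 0 0 0 0 12;0 0 0 0 0 0 16;0 0 0 0 0 0 22;0 0 0 0 0 0 25;0 0 0 0 0 0 25;0 0 0 0 0 -0.5 25;0 0 0 0 0 -1.5 25;0 0 0 0 0 -2.8 40;0 0 0 0 0 -3.8 50;0 0 0 0 0 -3.8 50;0 0 0 0 0 -3.8 50")

```text
t: 15.93
tool_pos: [0.5712, -0.1511, 0.1316]
ee_rot: [0.998, -0.066, 0.002, 0.001]
wrist_force: [-1.0, -0.7, -0.6]
opening: 0.0474
finger_force: 0.0
```

```bash
python3 -c "
from h import *
c,im,s=shot('wrist','w10')
P=[intray(*Yt,x,y) for x,y in [(0,0),(-.011,.031),(-.011,-.031),(.011,-.031),(.011,.031)]]+[intray(*Yt,0,.022,-.009)]
for u in proj(c,P): cv2.circle(im,tuple(int(v) for v in u.round()),1,(0,0,255),-1)
cv2.imwrite('pics/w10b.png',im[:300])
go((.558,-.436,.13),90)"
```

```text
psi -7.62 t 15.98 turn -16.27 shift [ 0.87  9.48 -0.  ] rows 13.6
```

View pics/w10b.png

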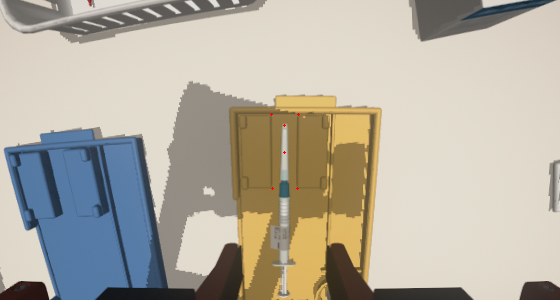

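The filled syringe lies in the channel with its cap (284,125 to 284,185) between the rails. Now the swabs.

>>> drive_tool(plan="0 0 -16.3 0.87 9.4 0 75;0 0 -16.3 0.87 9.4 0 75;0 0 -16.3 0.87 9.4 0 75;0 0 -16.3 0.87 9.4 0 75;0 0 -16.3 0.87 9.4 0 75;0 0 -16.3 0.87 9.4 0 75;0 0 -16.3 0.87 9.4 0 75;0 0 -16.3 0.87 9.4 0 75;0 0 -16.3 0.87 9.4 0 75;0 0 -16.3 0.87 9.4 0 75;0 0 -16.3 0.87 9.4 0 75;0 0 -16.3 0.87 9.4 0 75;0 0 -16.3 0.87 9.4 0 75;0 0 -16.3 0.87 9.4 0 75;0 0 -16.3 0.87 9.4 0 75;0 0 -16.3 0.87 9.4 0 75")

```text
t: 17.32
tool_pos: [0.5572, -0.4327, 0.1273]
ee_rot: [0.707, 0.707, -0.0, -0.002]
wrist_force: [0.2, 0.3, -0.2]
opening: 0.0748
finger_force: 0.0
```

```bash
python3 - <<'E'
from h import *
c,im,s=shot('wrist','w11')
H,S,V=hsv(im)
g=cv2.cvtColor(im,cv2.COLOR_BGR2GRAY)
# stripe
for st,ce,mk in comps((H>=95)&(H<=120)&(S>80)&(V>40),80):
    if ce[1]<330:
        ys,xs=np.nonzero(mk);q=cv2.minAreaRect((topl(c,np.c_[xs,ys],.009)[:,:2]*1000).astype(np.float32));print('stripe',ce,q)
cv2.imwrite('pics/w11b.png',cv2.resize(im[120:300,180:400],None,fx=3,fy=3,interpolation=cv2.INTER_CUBIC))
print(s['tool_pos'],s['ee_rot'])
E
```

```text
stripe [514.22477064  51.12431193] ((749.1261596679688, -301.42919921875), (24.982267379760742, 84.3961181640625), 5.952622890472412)
stripe [520.02173913 151.59782609] ((768.59912109375, -381.427978515625), (6.881251335144043, 13.808418273925781), 78.7496337890625)
stripe [283.80936455 210.52508361] ((558.0362548828125, -436.9968566894531), (9.820721626281738, 40.91271209716797), 5.0404863357543945)
stripe [492.63636364 277.45454545] ((766.7525634765625, -506.9046325683594), (10.030522346496582, 21.858293533325195), 20.758764266967773)
[ 0.55717447 -0.43266046  0.12734002] [ 7.07072051e-01  7.07139244e-01 -1.73313282e-05 -1.79004941e-03]
```

View pics/w11b.png

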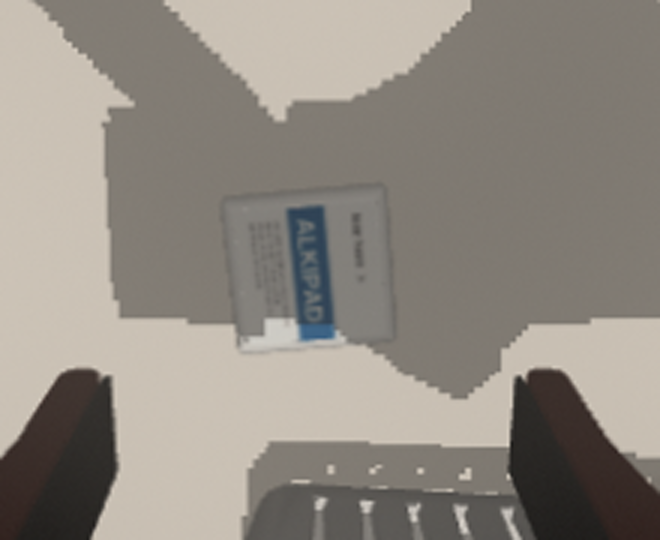

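The swab stack's corners in the full frame are (254,186), (308,181), (312,233) and (260,237), turned about 5° from the gripper. The basket is behind the fingers.

```bash
python3 - <<'E'
from h import *
s=r.get_state();c=cam('wrist',s)
P=topl(c,[(254,186),(307.7,181),(312.3,233.3),(260,237.3)],.009);m=P.mean(0);print(m,[np.linalg.norm(P[i]-P[i-1]).round(4) for i in range(4)])
go((m[0],m[1],.010),95)
E
```

```text
[ 0.55837536 -0.43631967  0.009     ] [np.float64(0.0488), np.float64(0.0476), np.float64(0.0494), np.float64(0.0486)]
psi 90.0 t 17.37 turn -0.83 shift [-0.12  0.04  3.93] rows 2.8
```

>>> drive_tool(plan="0 0 -0.85 -0.12 0.04 1.2 75;0 0 -0.85 -0.12 0.04 2.4 75;0 0 -0.85 -0.12 0.04 3.3 75;0 0 -0.85 -0.12 0.04 3.75 75;0 0 -0.85 -0.12 0.04 3.9 75;0 0 -0.85 -0.12 0.04 3.9 75;0 0 -0.85 -0.12 0.04 3.9 40;0 0 -0.85 -0.12 0.04 3.9 40;0 0 -0.85 -0.12 0.04 3.9 40;0 0 -0.85 -0.12 0.04 3.9 40;0 0 -0.85 -0.12 0.04 3.9 40;0 0 -0.85 -0.12 0.04 3.9 40;0 0 -0.85 -0.12 0.04 3.9 40", newtons=12)

```text
t: 18.45
tool_pos: [0.5598, -0.4378, 0.0139]
ee_rot: [0.674, 0.739, -0.0, 0.001]
wrist_force: [-0.5, -0.0, 6.0]
opening: 0.0485
finger_force: 12.0
```

```bash
python3 -c "
from h import *
p=intray(*Yt,0,0);go((p[0],p[1],.10),-7.63)"
```

```text
psi 95.27 t 18.45 turn 17.15 shift [ 9.06  2.92 -2.88] rows 14.4
```

>>> drive_tool(plan="0 0 0 0 0 -0.4 40;0 0 0 0 0 -1.2 40;0 0 0 0 0 -2.2 40;0 0 0 0 0 -2.9 40;0 0 0 0 0 -2.9 40;0 0 0 0 0 -2.9 40")

```text
t: 18.95
tool_pos: [0.5603, -0.4379, 0.1018]
ee_rot: [0.674, 0.739, 0.0, 0.002]
wrist_force: [0.1, 0.2, -0.5]
opening: 0.0481
finger_force: 11.2
```

```bash
python3 - <<'E'
from h import *
c,im,s=shot('wrist','w12')
cv2.imwrite('pics/w12b.png',cv2.resize(im[120:380,150:420],None,fx=2.2,fy=2.2,interpolation=cv2.INTER_CUBIC))
p=intray(*Yt,0,0);go((p[0],p[1],.10),-7.63)
E
```

```text
psi 95.27 t 19.0 turn 17.15 shift [9.04 2.93 0.  ] rows 14.4
```

View pics/w12b.png

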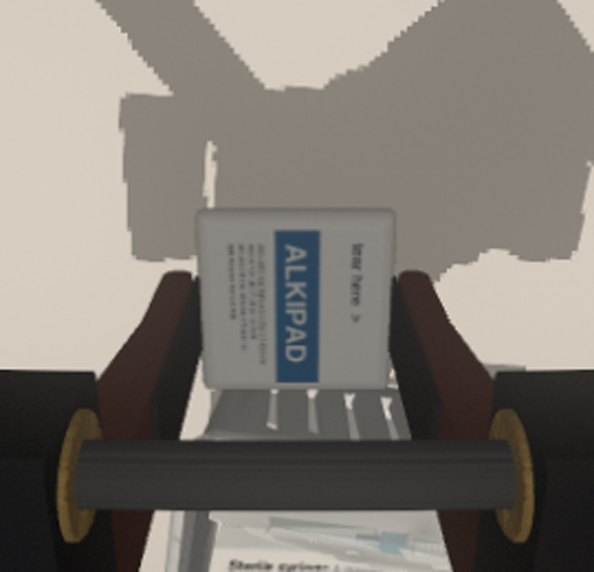

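The stack is held flat and square between the pads, centred at about (284,255) in the full frame. Computing the offset to the TCP for placing.

```bash
python3 - <<'E'
from h import *
s=r.get_state();c=cam('wrist',s)
px=np.array([(198,208),(393,210),(392,388),(205,388)])/2.2+[150,120]
P=topl(c,px,s['tool_pos'][2]-.005);m=P.mean(0);print([np.linalg.norm(P[i]-P[i-1]).round(4) for i in range(4)]);o=rel(s,m)*.03;print('offset tool',o.round(4))
a=np.radians(-7.63);X=np.array([np.cos(a),np.sin(a)]);Yd=np.array([X[1],-X[0]])
p=intray(*Yt,0,0);q=p[:2]-X*o[0]-Yd*o[1];print(p,q);go((q[0],q[1],.085),-7.63)
E
```

```text
[np.float64(0.0496), np.float64(0.047), np.float64(0.0491), np.float64(0.0491)]
offset tool [0.0029 0.0021 0.005 ]
[ 0.6219 -0.1589  0.017 ] [ 0.6192973  -0.15646054]
psi 95.27 t 19.0 turn 17.15 shift [9.13 2.85 0.5 ] rows 14.4
```

>>> drive_tool(plan="0 0 1.2 0.6 0.2 0 40;0 0 2.4 1.2 0.4 0 40;0 0 3.6 1.8 0.6 0 40;0 0 4.8 2.5 0.8 0 40;0 0 6 3.2 1 0 40;0 0 7.2 3.8 1.2 0 40;0 0 8.4 4.5 1.4 0 40;0 0 9.6 5.2 1.6 0 40;0 0 10.8 5.8 1.8 0 40;0 0 12 6.5 2.1 0 40;0 0 13.2 7.2 2.3 0 40;0 0 14.4 7.8 2.5 0 40;0 0 15.6 8.5 2.7 0.1 40;0 0 16.6 9 2.85 0.3 40;0 0 17.15 9.1 2.87 0.3 40;0 0 17.15 9.1 2.87 0.3 40;0 0 17.15 9.1 2.87 0.3 40")

```text
t: 20.42
tool_pos: [0.619, -0.1568, 0.0892]
ee_rot: [0.998, -0.065, -0.001, -0.0]
wrist_force: [-0.3, -0.1, -0.6]
opening: 0.0481
finger_force: 11.2
```

```bash
python3 - <<'E'
from h import *
go((.6195,-.158,.0325),-7.63)
c,im,s=shot('wrist','w13')
P=[intray(*Yt,x,y) for x,y in [(0,0),(-.031,.031),(-.031,-.031),(.031,-.031),(.031,.031)]]
for u in proj(c,P): cv2.circle(im,tuple(int(v) for v in u.round()),1,(0,0,255),-1)
cv2.imwrite('pics/w13b.png',im)
print(s['tool_pos'],s['opening'],s['finger_force'])
E
```

```text
psi -7.47 t 20.42 turn 0.03 shift [0.03 0.04 1.89] rows 1.4
[ 0.61898581 -0.15683894  0.08921499] 0.048054613989955586 11.246133476961404
```

View pics/w13b.png

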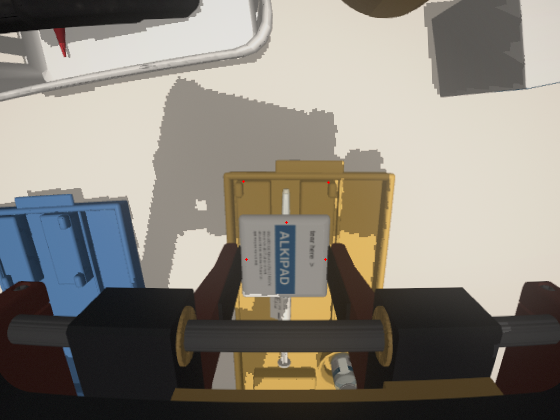

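The stack sits centred over the seat between the projected stops (246,182 / 329,182), with the syringe's cap visible beneath. That was my last picture, so the rest is by numbers. Lowering.

>>> drive_tool(plan="0 0 0 0.03 0.03 0.6 40;0 0 0 0.03 0.03 1.2 40;0 0 0 0.03 0.03 1.6 40;0 0 0 0.03 0.03 1.82 40;0 0 0 0.03 0.03 1.9 40;0 0 0 0.03 0.03 1.93 40;0 0 0 0.03 0.03 1.93 40;0 0 0 0.03 0.03 1.93 40")

```text
t: 21.13
tool_pos: [0.6213, -0.1587, 0.0334]
ee_rot: [0.998, -0.066, 0.001, 0.0]
wrist_force: [0.1, -0.3, -0.9]
opening: 0.0478
finger_force: 11.2
```

```bash
python3 -c "
from h import *
go((.6195,-.158,.031),-7.63);s=r.get_state();print(s['wrist_force'],s['opening'],s['finger_force'])"
```

```text
psi -7.62 t 21.13 turn 0.0 shift [-0.06 -0.01  0.08] rows 0.1
[ 0.12533034 -0.26363026 -0.87505614] 0.04780690894789002 11.2459777132608
```

>>> drive_tool(plan="0 0 0 -0.03 0 0.04 40;0 0 0 -0.03 0 0.08 40;0 0 0 -0.03 0 0.08 40;0 0 0 -0.03 0 0.08 40")

```text
t: 21.47
tool_pos: [0.6202, -0.1584, 0.0309]
ee_rot: [0.998, -0.066, 0.0, 0.0]
wrist_force: [-2.0, -0.9, 4.6]
opening: 0.0482
finger_force: 11.7
```

>>> drive_tool(plan="0 0 0 0 0 0 50;0 0 0 0 0 0 54;0 0 0 0 0 0 60;0 0 0 0 0 0 60;0 0 0 0 0 -0.4 60;0 0 0 0 0 -1.4 60;0 0 0 0 0 -2.7 60;0 0 0 0 0 -4 60;0 0 0 0 0 -5.3 60;0 0 0 0 0 -5.3 60;0 0 0 0 0 -5.3 60")

```text
t: 22.38
tool_pos: [0.6219, -0.159, 0.1933]
ee_rot: [0.998, -0.066, 0.003, 0.001]
wrist_force: [0.3, 0.1, -0.6]
opening: 0.0598
finger_force: 0.0
```

```bash
python3 - <<'E'
from h import *
c,im,s=shot('wrist','w14');print(s['tool_pos'])
H,S,V=hsv(im)
# swab: low-saturation pixels near the seat
T=proj(c,intray(*Yt,0,0,.009))[0];print(T)
x,y=T.astype(int);m=np.zeros_like(H);sl=np.s_[max(0,y-50):y+50,x-50:x+50];m[sl]=((S<70)|((H>90)&(H<125)))[sl];m=cv2.morphologyEx(m,cv2.MORPH_OPEN,np.ones((9,9)))
m[:]=m>0
for st,ce,k in comps(m,200):
    ys,xs=np.nonzero(k);P=topl(c,np.c_[xs,ys],.026)[:,:2]
    a=Yt[1];Yv=np.array([np.cos(a),np.sin(a)]);Xv=np.array([Yv[1],-Yv[0]]);L=np.c_[(P-Yt[0])@Xv,(P-Yt[0])@Yv]*1000
    print(st,cv2.minAreaRect(L.astype(np.float32)))
# stripe and hub
for st,ce,k in comps((H>=85)&(H<=120)&(S>80)&(V>40),60):
    if ce[1]<300:print(st,ce,topl(c,ce,.026)[0].round(4))
# wrapper: 
q=(.4967,.1832);go((q[0],q[1],.15),-9)
E
```

```text
[ 0.62186928 -0.15899325  0.19325639]
[283.18239108 196.49674118]
[233 146  43  14 602] ((-29.651805877685547, 45.839595794677734), (13.096460342407227, 42.8514404296875), 89.84883117675781)
[ 260  171   47   46 2138] ((0.0044231414794921875, 2.7568817138671875), (48.43281555175781, 48.68924331665039), 89.99359893798828)
[233 200  12  46 464] ((-48.28468322753906, -29.4083309173584), (51.5106201171875, 12.136296272277832), 87.87649536132812)
[   58   176   127   122 11129] [124.24755144 233.38143589] [0.6039 0.0211 0.026 ]
[280 176   9  38 173] [284.32369942 193.56647399] [ 0.6249 -0.1605  0.026 ]
psi -7.63 t 22.43 turn 0.23 shift [ -5.6  -10.74   1.34] rows 8.8
```

Swabs are within 3 mm of the seat centre, square to it, and measure true size at the right height, so they lie flat. Now the wrapped syringe.

>>> drive_tool(plan="0 0 0 -8.2 -10.4 0.7 60;0 0 0 -8.2 -10.4 0.7 60;0 0 0 -8.2 -10.4 0.7 60;0 0 0 -8.2 -10.4 0.7 60;0 0 0 -8.2 -10.4 0.7 60;0 0 0 -8.2 -10.4 0.7 60;0 0 0 -8.2 -10.4 0.7 60;0 0 0 -8.2 -10.4 0.7 60;0 0 0 -8.2 -10.4 0.7 60;0 0 0 -8.2 -10.4 0.7 60;0 0 0 -8.2 -10.4 0.7 60;0 0 0 -8.2 -10.4 0.7 60;0 0 0 -8.2 -10.4 0.7 60;0 0 0 -8.2 -10.4 0.7 60")

```text
t: 23.6
tool_pos: [0.4179, 0.1827, 0.1678]
ee_rot: [0.998, -0.067, -0.0, 0.0]
wrist_force: [-0.1, 0.7, 0.2]
opening: 0.06
finger_force: 0.0
```

```bash
python3 - <<'E'
from h import *
c,im,s=shot('wrist','w15');print(s['tool_pos'])
u=proj(c,[(.4967,.1832,.011),(.594,.1832,.011),(.40,.1832,.011)]);print(u.round(0))
H,S,V=hsv(im)
for v in range(60,300,20):
    print(v,' '.join(f'{V[v,k]}' for k in range(225,345,5)))
E
```

```text
[0.41791225 0.18268082 0.16784704]
[[272. 119.]
 [256.   7.]
 [285. 215.]]
60 231 231 231 231 231 210 177 196 158 213 190 193 233 231 231 231 231 231 231 230 231 230 231 230
80 232 231 231 231 232 196 221 234 190 173 142 92 161 156 231 231 231 231 231 231 231 231 231 231
100 202 155 155 155 155 161 160 160 160 160 160 103 162 154 155 155 231 231 232 231 231 231 231 231
120 155 154 153 153 154 159 159 153 159 159 159 159 159 154 154 154 154 154 231 231 231 231 231 231
140 153 153 154 153 153 158 158 123 155 158 156 159 159 153 153 154 154 153 154 154 205 153 154 153
160 153 153 152 153 153 125 148 150 147 140 129 134 158 153 154 153 154 153 153 153 154 153 154 154
180 154 154 154 154 154 159 123 153 158 134 132 129 159 155 232 154 155 155 154 154 154 154 153 154
200 154 154 154 231 232 234 226 221 161 221 230 235 232 231 231 217 155 155 217 155 155 155 155 155
220 153 154 154 173 231 232 231 231 232 232 232 232 232 232 231 231 232 232 232 231 178 155 156 156
240 231 231 153 153 153 209 231 231 231 231 231 231 231 231 232 232 231 155 154 155 155 154 155 155
260 42 45 49 46 47 48 49 52 56 57 53 75 153 153 153 152 152 153 152 153 152 152 153 55
280 30 32 41 43 46 37 38 40 41 42 43 139 150 150 150 150 150 150 150 151 150 150 150 47
```

```bash
python3 - <<'E'
from h import *
im=cv2.imread('pics/w15.png');c=cam('wrist')
f=im.astype(float);ra=f[:,:,0]/(f[:,:,2]+1)
for v in (40,90,130,170): print(v,' '.join(f'{ra[v,k]:.2f}' for k in range(225,330,4)))
m=(ra>.945).astype(np.uint8);m[:,:200]=0;m[:,350:]=0;m[225:]=0
m=cv2.morphologyEx(m,cv2.MORPH_CLOSE,np.ones((7,7)));m=cv2.morphologyEx(m,cv2.MORPH_OPEN,np.ones((7,7)))
for st,ce,k in comps(m,500):
    ys,xs=np.nonzero(k);P=topl(c,np.c_[xs,ys],.011)[:,:2]*1000;print(st,cv2.minAreaRect(P.astype(np.float32)))
    for y in range(st[1]+4,st[1]+st[3]-3,15):
        q=xs[ys==y];e=topl(c,[(q.min(),y),(q.max()+1,y)],.011);print(y,q.min(),q.max(),e.mean(0).round(4),np.linalg.norm(e[0]-e[1]).round(4))
E
```

```text
40 0.92 0.93 0.92 0.92 0.92 0.92 0.92 0.94 0.91 0.91 0.91 0.94 0.94 0.93 0.91 0.95 0.95 0.92 0.92 0.92 0.93 0.92 0.93 0.92 0.92 0.92 0.92
90 0.92 0.93 0.93 0.93 0.93 0.92 0.92 0.91 0.90 0.90 0.90 0.90 0.90 0.90 0.90 0.91 0.89 0.88 0.89 0.92 0.93 0.93 0.93 0.93 0.92 0.93 0.93
130 0.88 0.89 0.88 0.88 0.89 0.88 0.91 0.90 0.90 0.90 0.90 0.91 0.90 0.90 0.91 0.91 0.88 0.89 0.88 0.89 0.89 0.89 0.88 0.92 0.92 0.92 0.92
170 0.88 0.88 0.89 0.89 0.89 0.88 0.90 0.90 0.91 0.90 0.91 0.90 0.90 0.90 0.90 0.90 0.88 0.88 0.89 0.89 0.88 0.88 0.88 0.88 0.89 0.89 0.88
[ 250    9   41   77 1438] ((559.22900390625, 175.6169891357422), (35.63264465332031, 64.81304931640625), 82.05194091796875)
13 250 290 [0.588  0.1711 0.011 ] 0.0365
28 253 269 [0.5767 0.1809 0.011 ] 0.0153
43 258 273 [0.5637 0.1788 0.011 ] 0.0145
58 253 268 [0.5516 0.1852 0.011 ] 0.0146
73 253 272 [0.5385 0.1853 0.011 ] 0.0185
[249 200  36  17 581] ((409.71075439453125, 201.4318389892578), (36.16818618774414, 17.135473251342773), 82.28916931152344)
204 249 284 [0.4139 0.2002 0.011 ] 0.0369
```

```bash
python3 - <<'E'
from h import *
im=cv2.imread('pics/w15.png');c=cam('wrist')
f=cv2.blur(im.astype(float),(3,9));ra=f[:,:,0]/f[:,:,2];M=[]
for y in range(108,186,8):
    t=ra[y,225:245].mean();w=np.nonzero(ra[y,225:310]>t+.011)[0]+225;w=w[(w>238)&(w<300)]
    e=topl(c,[(w.min(),y),(w.max()+1,y)],.011);M.append(e.mean(0));print(y,w.min(),w.max(),M[-1].round(4),np.linalg.norm(e[0]-e[1]).round(4))
M=np.array(M+[[.588,.1711,.011],[.4139,.2002,.011]]);p=np.polyfit(M[:,0],M[:,1],1);print(np.degrees(np.arctan(p[0])),np.polyval(p,[.4,.4967,.59]),(M[:,1]-np.polyval(p,M[:,0])).round(4))
# x extents along mid column
col=ra[:,262:274].mean(1);print([f'{v:.3f}' for v in col[0:12]],[f'{v:.3f}' for v in col[195:235:2]])
print(topl(c,[(268,9),(268,217)],.011))
E
```

```text
108 249 287 [0.5069 0.1848 0.011 ] 0.0369
116 249 287 [0.4997 0.1859 0.011 ] 0.0371
124 249 287 [0.4923 0.187  0.011 ] 0.0373
132 249 286 [0.485  0.1885 0.011 ] 0.0366
140 249 287 [0.4774 0.1892 0.011 ] 0.0378
148 249 286 [0.4699 0.1908 0.011 ] 0.0371
156 249 286 [0.4622 0.1919 0.011 ] 0.0373
164 249 286 [0.4544 0.1931 0.011 ] 0.0376
172 249 286 [0.4465 0.1943 0.011 ] 0.0378
180 249 297 [0.4377 0.19   0.011 ] 0.0491
-8.753771200012759 [0.20088008 0.18599001 0.17162348] [ 0.0004  0.0003  0.0003  0.0007  0.0002  0.0007  0.0006  0.0006  0.0006
 -0.0051 -0.0008  0.0015]
['0.921', '0.921', '0.921', '0.921', '0.924', '0.927', '0.931', '0.935', '0.938', '0.942', '0.946', '0.949'] ['0.909', '0.916', '0.929', '0.939', '0.946', '0.948', '0.941', '0.932', '0.927', '0.928', '0.929', '0.932', '0.933', '0.930', '0.928', '0.928', '0.928', '0.928', '0.928', '0.928']
[[0.59151612 0.17286803 0.011     ]
 [0.39994214 0.20124404 0.011     ]]
```

```bash
python3 -c "
from h import *
go((.4965,.1864,.010),-8.9)"
```

```text
psi -7.72 t 23.65 turn 0.2 shift [ 2.57 -0.48  5.27] rows 4.2
```

>>> drive_tool(plan="0 0 0.2 1.3 -0.3 1 60;0 0 0.2 2.57 -0.48 2 60;0 0 0.2 2.57 -0.48 3.2 60;0 0 0.2 2.57 -0.48 4.3 60;0 0 0.2 2.57 -0.48 5 60;0 0 0.2 2.57 -0.48 5.2 60;0 0 0.2 2.57 -0.48 5.27 60;0 0 0.2 2.57 -0.48 5.27 60;0 0 0.2 2.57 -0.48 5.27 25;0 0 0.2 2.57 -0.48 5.27 25;0 0 0.2 2.57 -0.48 5.27 25;0 0 0.2 2.57 -0.48 5.27 25;0 0 0.2 2.57 -0.48 5.27 25;0 0 0.2 2.57 -0.48 5.27 25;0 0 0.2 2.57 -0.48 5.27 25", newtons=15)

```text
t: 24.9
tool_pos: [0.4964, 0.1879, 0.0111]
ee_rot: [0.997, -0.077, 0.001, -0.0]
wrist_force: [-0.3, -0.7, 7.0]
opening: 0.0335
finger_force: 15.0
```

```bash
python3 -c "
from h import *
p=intray(*B,0,-.075);print(p);go((p[0],p[1],.085),-4.5)"
```

```text
[0.54782104 0.05325393 0.017     ]
psi -8.83 t 24.9 turn -0.72 shift [ 2.39  4.17 -2.46] rows 3.9
```

>>> drive_tool(plan="0 0 0 0 0 -0.4 25;0 0 0 0 0 -1.1 25;0 0 0 0 0 -1.9 25;0 0 0 0 0 -2.46 25;0 0 -0.2 0.3 0.5 -2.46 25;0 0 -0.4 0.8 1.4 -2.46 25;0 0 -0.6 1.4 2.4 -2.46 25;0 0 -0.72 1.9 3.3 -2.46 25;0 0 -0.72 2.3 3.9 -2.46 25;0 0 -0.72 2.39 4.17 -2.46 25;0 0 -0.72 2.39 4.17 -2.46 25;0 0 -0.72 2.39 4.17 -2.46 25")

```text
t: 25.9
tool_pos: [0.5466, 0.0534, 0.0839]
ee_rot: [0.999, -0.04, -0.001, -0.0]
wrist_force: [0.4, 0.3, 0.4]
opening: 0.0338
finger_force: 15.0
```

```bash
python3 - <<'E'
from h import *
c,im,s=shot('wrist','w16');print(s['tool_pos'],s['opening'],s['finger_force'],s['wrist_force'])
# tray right side line & far end in this closer view as a check on the tray pose
P,b=tray(c,im,95,125);a=B[1];Yv=np.array([np.cos(a),np.sin(a)]);Xv=np.array([Yv[1],-Yv[0]]);L=np.c_[(P-B[0])@Xv,(P-B[0])@Yv]*1000
k=(L[:,0]>65)&(L[:,1]>-120)&(L[:,1]<25);p=np.polyfit(L[k,1],L[k,0],1);print('right side x@0,slope',p[1],p[0],k.sum())
k=(L[:,1]>28)&(np.abs(L[:,0]-17)>33);print('far end',np.median(L[k,1]),k.sum())
# wrapper far end: white pixels over blue
H,S,V=hsv(im);z=s['tool_pos'][2]-.0111+.011
m=(S<45)&(V>90);m[260:]=0
for st,ce,k in comps(m,200):
    if 200<ce[0]<370:
        ys,xs=np.nonzero(k);Q=topl(c,np.c_[xs,ys],z)[:,:2];L=np.c_[(Q-B[0])@Xv,(Q-B[0])@Yv]*1000;print(st,L.min(0),L.max(0),cv2.minAreaRect(L.astype(np.float32)))
go((*intray(*B,0,-.075)[:2],.0285),-4.5)
E
```

```text
[0.54662953 0.05342246 0.08385518] 0.03378594206136729 14.983928203582764 [0.39614968 0.25526217 0.44074599]
right side x@0,slope 79.89954893303461 0.036862072068676296 215
far end 36.05465611446106 129
[    0     0   560   260 95092] [-157.1487441   -70.79016711] [131.65908494  60.79072343] ((-12.740203857421875, -5.670555114746094), (131.67213439941406, 288.3262939453125), 89.69971466064453)
[  245    79    82   181 13330] [-18.41983213 -69.57200179] [20.13644287 20.76745362] ((0.8725814819335938, -24.419116973876953), (90.39617156982422, 38.03471755981445), 89.56063842773438)
psi -4.51 t 25.95 turn -0.0 shift [0.05 0.02 1.84] rows 1.3
```

The wrapper is level and straight: width 38 mm, centred at x=+0.9 mm, far end at y=+21 mm against 22.5 wanted. Lowering.

>>> drive_tool(plan="0 0 0 0.05 0 0.5 25;0 0 0 0.05 0 1 25;0 0 0 0.05 0 1.4 25;0 0 0 0.05 0 1.68 25;0 0 0 0.05 0 1.8 25;0 0 0 0.05 0 1.85 25;0 0 0 0.05 0 1.85 25;0 0 0 0.05 0 1.85 25")

```text
t: 26.62
tool_pos: [0.5492, 0.0533, 0.0289]
ee_rot: [0.999, -0.039, 0.0, -0.0]
wrist_force: [0.3, 0.3, -0.4]
opening: 0.0338
finger_force: 15.0
```

```bash
python3 -c "
from h import *
s=r.get_state();print(s['tool_pos'],s['wrist_force'],s['opening']);go((*intray(*B,0,-.075)[:2],.0282),-4.4)"
```

```text
[0.54919068 0.05332397 0.02894353] [ 0.33430059  0.2803162  -0.4060872 ] 0.03384370343078375
psi -4.48 t 26.62 turn -0.01 shift [-0.05  0.01  0.02] rows 0.0
```

>>> drive_tool(plan="0 0 0 0 0 0.03 25;0 0 0 0 0 0.03 25;0 0 0 0 0 0.03 36;0 0 0 0 0 0.03 40;0 0 0 0 0 0.03 44;0 0 0 0 0 0.03 44;0 0 0 0 0 0.03 44;0 0 0 0 0 -0.4 44;0 0 0 0 0 -1.3 44;0 0 0 0 0 -2.6 44;0 0 0 0 0 -3.9 60;0 0 0 -0.6 0.5 -5.2 60;0 0 0 -1.8 1.5 -6.5 60;0 0 0 -3 2.5 -7.8 60;0 0 0 -3.4 3.6 -9 60;0 0 0 -3.4 4.6 -10 60;0 0 0 -3.4 4.6 -10 60;0 0 0 -3.4 4.6 -10 60")

```text
t: 28.12
tool_pos: [0.4371, -0.0804, 0.3336]
ee_rot: [0.999, -0.04, 0.004, 0.002]
wrist_force: [0.8, -0.1, 0.6]
opening: 0.0602
finger_force: 0.0
```

```bash
python3 - <<'E'
from h import *
c,im,s=shot('wrist','w17');print(s['tool_pos'],s['t'])
H,S,V=hsv(im)
def loc(t,P):
    a=t[1];Yv=np.array([np.cos(a),np.sin(a)]);Xv=np.array([Yv[1],-Yv[0]]);return np.c_[(P-t[0])@Xv,(P-t[0])@Yv]*1000
def near(t,x,y,z,rad,cond):
    u=proj(c,intray(*t,x,y,z))[0];m=np.zeros_like(H);cv2.circle(m,tuple(int(v) for v in u),rad,1,-1);m=m&cond.astype(np.uint8)
    for st,ce,k in comps(m,25):
        ys,xs=np.nonzero(k);print(st,'centroid',loc(t,topl(c,[ce],.017+z)[:,:2]).round(1),cv2.minAreaRect(loc(t,topl(c,np.c_[xs,ys],.017+z)[:,:2]).astype(np.float32)))
print('wrap');near(B,0,-.075,.011,75,(S<60)&(V>80))
print('purple');near(B,.052,-.141,.030,15,(H>=115)&(H<=165)&(S>50))
print('teal');near(Yt,.052,-.141,.030,15,(H>=80)&(H<=100)&(S>80))
print('swab');near(Yt,0,0,.009,24,((S<75)|((H>90)&(H<125))))
print('hub');near(Yt,0,-.035,-.007,12,(H>=80)&(H<=105)&(S>60))
E
```

```text
[ 0.43708075 -0.08035095  0.33360285] 28.1167
wrap
[ 164   29   36  144 3949] centroid [[  1.3 -68.9]] ((1.0165786743164062, -73.98770141601562), (193.70120239257812, 39.53430938720703), 89.44065856933594)
[ 106   38   54  138 4947] centroid [[-67.7 -78.9]] ((-72.57406616210938, -80.96288299560547), (74.87797546386719, 187.9683380126953), 0.1411985158920288)
[ 238   56   19   94 1117] centroid [[ 90.7 -73.3]] ((92.9246597290039, -75.56716918945312), (125.15755462646484, 23.970157623291016), 89.40966033935547)
[213 142  18  16 148] centroid [[  55.6 -136.8]] ((54.64533996582031, -137.60655212402344), (23.805118560791016, 21.488428115844727), 25.030059814453125)
purple
[212 147  11  10  82] centroid [[  50.9 -139.4]] ((50.867427825927734, -139.3200225830078), (14.000082969665527, 12.1386079788208), 25.07705307006836)
teal
[358 140   9  10  76] centroid [[  53.8 -142.7]] ((53.981136322021484, -142.945556640625), (11.178398132324219, 12.553455352783203), 6.3614912033081055)
swab
[ 311   13   39   44 1437] centroid [[-0.6  1. ]] ((-0.17644882202148438, -1.072225570678711), (49.662200927734375, 54.53567886352539), 1.0189179182052612)
hub
[323  55   6  12  56] centroid [[ -0.7 -32.4]] ((-1.2698137760162354, -31.407312393188477), (7.092546463012695, 14.697837829589844), 4.492011547088623)
```

All five items measure within about 4 mm of their places: the wrapper spans its full length level at rail height, both vial caps are over their wells, and the hub is at y=-32. The arm is clear at z=0.33. Handing in.

```bash
python3 -c "
from bench import r
print(r.sign_off())"
```

```text
the job is handed in; nothing more can be done
None
```

Both kits are made up and handed in at about 28 s of the 122 s limit; the last camera check had every item within about 4 mm of its place, and the sign-off returned no verdict.

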